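# Pack the last tin and shut the stock crate

### The arm

A 6-joint arm with a two-finger parallel gripper is mounted at the origin on the work surface. World frame = base frame: x ahead of the robot, y to its left, z up, the work surface at z = 0. Lengths are in m, angles in rad, forces in N, time in s.
With the tool pointing down it reaches from about 0.375 to 0.9 m from the base axis. Payload 3.1 kg.
Tool frame: the origin (TCP) lies on the front face of the gripper's body, between the roots of the fingers; the fingertips stand 70 mm ahead of it and the grasp point (between the pads) lies 51 mm ahead of it; z points along the fingers, y is the line along which they close (so a half turn about z gives the same grasp; the last joint's range is limited). The gripper opens to 87 mm and grips with 3 to 60 N. Pads are 19 mm wide; open, the fingers measure 117 mm over their backs; the gripper's body (75 mm by 190 mm) begins 51 mm behind the grasp point.
Start: joints at [1.113, 0.527, 1.433, -0, 1.181, -0.178], TCP at [0.172, 0.601, 0.292] pointing down, gripper open.
Joint ranges: [-3.08, 3.08], [-0.75, 2.2], [0.22, 2.44], [-1.43, 4.57], [0, 2.65], [-2.85, 2.85]. Speed limits (rad/s): [2.79, 2.79, 3.14, 3.14, 3.14, 3.14].

### API

Orientations are given as a 3x3 rotation matrix whose columns are the frame's x, y, z axes.
In Python, from bench import env, cams gives the robot as it stands.
- The arm moves only by the shell command python3 -m crank 'ROWS'. ROWS is JSON, a list of rows, each a list of 3 entries, a list of its own where there are three numbers: the finger opening in m, from 0 to 0.087, then the shift along the tool's x, y, z in m, then the turn, a rotation vector about the tool's x, y, z in rad. A call has 1 to 20 rows; each row shifts and turns the commanded pose from where the row before left it, along the tool's axes as they then stand; what a row does not reach is not made up. A row lasts 1/10 s, in which the tool goes at most 50 mm and 8.59 degrees, less where a joint would pass 70% of its speed; a pose out of reach is approached as far as the arm can. A call with a gripper value outside its range is refused whole. The fingers move at their own pace and stop on an object; the grip force is fixed at half the most. Time passes only in rows, so rows that do not move let the fingers close. It gives the time, the measured TCP pose, the force, the opening and the grip force at its end, in the units of the state.
- env.state(): the state, without advancing time (a new reading comes with each control period).
- cams.camera(name): name is "scene" or "top" or "wrist"; returns the picture (384x512x3 uint8, blue, green, red); there is no depth.
- cams.get_calibration(name): a dict with "camera_matrix" (3x3 intrinsics, pixels), "extrinsics" (4x4, takes a point from camera to world coordinates). Camera axes: x right, y up, looking along -z (the intrinsics and any distortion apply to the point x, -y, -z); pixel columns grow to the right and rows downward; lengths in m; the calibration is good to about 2 mm. The wrist camera is an equidistant fisheye: a pixel r from the principal point sees the ray r / f radians off the axis. A picture is of the moment at which its call begins: read the wrist's pose just before it. get_calibration takes no time and is no camera call; for the wrist camera it gives the pose at the moment of the call.
- env.sign_off(): hands the job in; it is judged then, once.
The state is a dict: "time": time; "qpos": joint angles; "dq": joint speeds; "effort": joint torques, N m; "tool_pos": TCP position; "ee_rot": TCP orientation; "contact_force": force on the tool from outside, world axes, zero at the start; "torque": the same for the moment, N m; "opening": opening from 0.0 (shut) to 1.0 (fully open); "grip_force": force on a finger pad.
Only numpy, scipy, OpenCV 4.12 (cv2) and the standard library are available. Lean on these libraries where they do the work, as an engineer would, in place of code of your own. Each camera call takes 0.05 s, during which the arm holds its last target. There are 200 camera calls.

### The job

Gently set the loose tall tin down in the grey stock crate, standing upright on the crate's floor beside the two tins already in there, then swing the crate's lid fully shut. Leave the flat tin and the glass jar where they are, and let all three tall tins stand upright.

Things in the scene. Friction and masses are not known exactly. Their poses are not given: they have to be found in the camera images.
- tall_tin_center (a point): centre (half-way up) of the loose tall tin to be packed: a plain steel tin with a paper band, 60 mm diameter, 85 mm high, about 0.25 kg, standing upright on the bench to the right of the crate
- crate_in (a point): centre of the inner floor of the grey plastic crate, which stands fast on the bench. The crate is open-topped, 260 mm along its x, 220 mm along its y, 105 mm high outside; walls and floor 4 mm thick (inner floor 4 mm and rim 105 mm above the bench). Axes: z up, y towards the hinge side, x along the hinge; they turn with the crate, which may be yawed up to about 0.3 rad from the world axes
- stock_a_center (a point): centre (half-way up) of one of the two tins already in the crate, same kind as the tall tin (60 mm diameter, 85 mm high), loose, standing on the crate's floor
- stock_b_center (a point): centre (half-way up) of the other tin already in the crate, same kind; the two stand next to each other, in a row along the crate's y, and leave room for one more tin on at least one side in x
- lid (a joint): lid angle in rad: 0 is fully shut (lying level on the rim), positive is open, about 1.57 is upright, the stop at 2.1 leans outwards. The hinge is stiff: the lid stays where it is left, and about 2 to 4 N at its free edge moves it. It starts open, leaning outwards
- lid_hinge (a point): middle of the hinge line, fixed on the crate at its +y rim, 105 mm above the bench, same axes as the crate (hinge line along x). The lid is a grey plate 8 mm thick, 264 mm wide along the hinge; from the hinge line it reaches 224 mm to its free edge, and a 100 mm wide tab in the middle of that edge reaches to 238 mm. Shut, its upper face is 113 mm above the bench and the tab overhangs the crate's -y wall by 18 mm
- lid_tab (a point): middle of the tab's outer end at half the plate's thickness, moving with the lid; its z axis is the normal of the lid's outer face (up when shut)
- flat_tin_center (a point): centre (half-way up) of a flat fish tin, 75 mm diameter, 36 mm high, loose on the bench near the tall tin; to be left alone
- jar_center (a point): centre (half-way up) of a glass jar, 64 mm diameter, 100 mm high, loose on the bench to the left of the crate; to be left alone
Things that resemble listed ones, but are neither listed nor needed, are in the scene too. Leave any green or turquoise look-alike of the part that bears tall_tin_center alone.

How it is judged:
On the way, in this order (a step that is already met when the one before it is completed fails the run):
1. the tall tin stands upright on the crate's floor and is let go, with the lid still open (x of tall_tin_center in the frame of crate_in between -0.115 and 0.115 m and y of tall_tin_center in the frame of crate_in between -0.095 and 0.095 m and z of tall_tin_center in the frame of crate_in between 0.03 and 0.055 m and angle between tall_tin_center's own z axis and vertical below 0.15 rad and contact force between the fingers and tall_tin below 0.1 N and linear speed of tall_tin below 0.05 m/s and value of joint lid above 0.8 rad), for 0.2 s.
2. the lid is shut (value of joint lid below 0.05 rad), for 0.2 s.
At the end, for the whole second after the job is handed in: The lid is shut to within 0.05 rad (about 11 mm at its free edge); all three tall tins stand upright (within 0.15 rad) on the crate's floor and at rest; the flat tin and the jar are within 30 mm of where they began (value of joint lid below 0.05 rad and x of tall_tin_center in the frame of crate_in between -0.115 and 0.115 m and y of tall_tin_center in the frame of crate_in between -0.095 and 0.095 m and z of tall_tin_center in the frame of crate_in between 0.03 and 0.055 m and angle between each of tall_tin_center, stock_a_center, stock_b_center's own z axis and vertical below 0.15 rad and x of stock_a_center in the frame of crate_in between -0.115 and 0.115 m and y of stock_a_center in the frame of crate_in between -0.095 and 0.095 m and z of stock_a_center in the frame of crate_in between 0.03 and 0.055 m and x of stock_b_center in the frame of crate_in between -0.115 and 0.115 m and y of stock_b_center in the frame of crate_in between -0.095 and 0.095 m and z of stock_b_center in the frame of crate_in between 0.03 and 0.055 m and linear speed of tall_tin below 0.02 m/s and distance of each of flat_tin_center, jar_center from where it was at the start of the episode below 0.03 m); the robot touches nothing.
It fails at once if the tall tin is dropped or thrown into the crate (faster than 0.75 m/s inside it, a fall of some 3 cm) (z of tall_tin_center in the frame of crate_in below 0.1 m and horizontal distance between tall_tin_center and crate_in below 0.13 m and linear speed of tall_tin above 0.75 m/s).
It fails at once if the flat tin is moved by more than 30 mm (distance of flat_tin_center from where it was at the start of the episode above 0.03 m).
It fails at once if the jar is moved by more than 30 mm (distance of jar_center from where it was at the start of the episode above 0.03 m).
It also fails if it takes over 64 s, if anything falls off the work surface, if the arm or the gripper's body presses on something with over 40 N, if the wrist force passes 120 N, or if a joint passes its speed limit or range.

## Working session

There is one attempt and no reset: what is moved stays moved. The work goes in short steps, Python scripts to look and compute and a shell command to move; the robot and the scene stay as the last step left them, time stands still between calls to the robot, and variables do not carry over. Pictures are saved under pics/ and viewed, at most 10 in all, crops included, and the job is handed in when it is done.

```bash
mkdir -p pics; ls; python3 - <<'E'
from bench import env,cams
import cv2
for n in("scene","top"):
    cv2.imwrite(f"pics/{n}0.png",cams.camera(n))
    c=cams.get_calibration(n);print(n,c)
s=env.state();print(s)
E
```

```text
pics
scene {'camera_matrix': array([[443.82708019,   0.        , 262.93772763],
       [  0.        , 443.82708019, 187.27056581],
       [  0.        ,   0.        ,   1.        ]]), 'extrinsics': array([[ 0.41705082, -0.75738277,  0.50243402,  1.14330502],
       [ 0.90885245,  0.3429769 , -0.23739012, -0.30721639],
       [ 0.00747192,  0.55564213,  0.83138799,  1.22028221],
       [ 0.        ,  0.        ,  0.        ,  1.        ]])}
top {'camera_matrix': array([[422.57129859,   0.        , 258.89279873],
       [  0.        , 422.57129859, 184.02931303],
       [  0.        ,   0.        ,   1.        ]]), 'extrinsics': array([[ 2.43965110e-02,  9.82683484e-01, -1.83679015e-01,
         2.00773181e-01],
       [-9.99702149e-01,  2.41007688e-02, -3.84266608e-03,
         3.17694204e-02],
       [ 6.50680962e-04,  1.83718053e-01,  9.82978766e-01,
         1.47516908e+00],
       [ 0.00000000e+00,  0.00000000e+00,  0.00000000e+00,
         1.00000000e+00]])}
{'time': 0.1, 'qpos': array([ 1.11346533e+00,  5.28380930e-01,  1.43377321e+00,  1.94158070e-05,
        1.18140675e+00, -1.78510154e-01]), 'dq': array([-0.0015724 , -0.00084161, -0.00594661, -0.00034431, -0.00176514,
       -0.00083228]), 'effort': array([-6.08716782e-04, -4.40986991e+01, -1.77149338e+01,  6.34130090e-02,
        5.34204463e-02, -3.93535674e-05]), 'tool_pos': array([0.17175169, 0.60039123, 0.29136491]), 'ee_rot': array([[-9.61378441e-01,  2.75228469e-01, -8.85203157e-04],
       [ 2.75229647e-01,  9.61376903e-01, -1.75804205e-03],
       [ 3.67150648e-04, -1.93377788e-03, -9.99998063e-01]]), 'contact_force': array([0.63587847, 0.35574074, 0.01941602]), 'torque': array([-0.07920856, -0.00514047, -0.04956626]), 'grip_force': 0.0, 'opening': 0.9998711461635564}
```

View pics/top0.png

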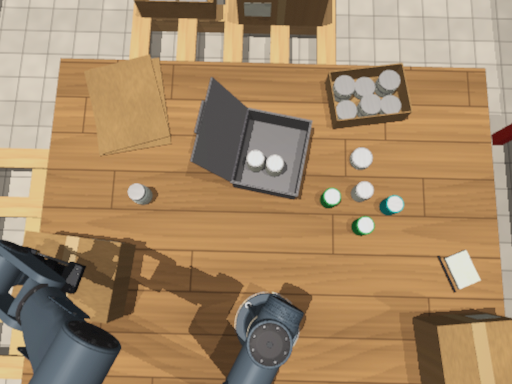

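View pics/scene0.png

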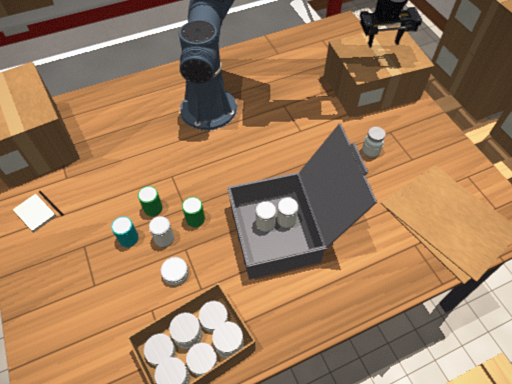

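```bash
python3 - <<'E'
import cv2
t=cv2.imread("pics/top0.png")[75:255,190:420]
cv2.imwrite("pics/tc.png",cv2.resize(t,None,fx=3.3,fy=3.3,interpolation=cv2.INTER_CUBIC))
E
```

```text
(no output)
```

View pics/tc.png

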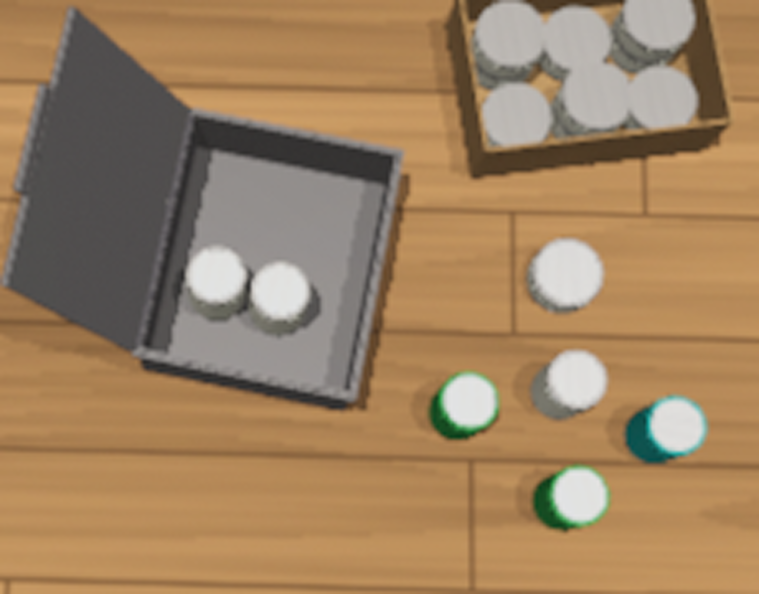

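```bash
cat > h.py <<'E'
import numpy as np
from bench import env,cams
def ray(n,u,v,c=None):
    c=c or cams.get_calibration(n);K=c["camera_matrix"];E=c["extrinsics"]
    a,b=(u-K[0,2])/K[0,0],(v-K[1,2])/K[0,0]
    if n=="wrist":
        r=np.hypot(a,b);k=np.tan(r)/max(r,1e-9);a*=k;b*=k
    return E[:3,3],E[:3,:3]@[a,-b,-1]
def at(n,u,v,z,c=None):
    o,d=ray(n,u,v,c);return o+d*(z-o[2])/d[2]
E
python3 - <<'E'
from h import *
T=lambda u,v,z:at("top",190+u/3.3,75+v/3.3,z)
np.set_printoptions(precision=4,suppress=True)
for n,u,v,z in [("A",216,275,.089),("B",280,291,.089),("tall",576,381,.085),("flat",566,273,.036),("g1",469,402,.085),("teal",677,427,.085),("g2",580,496,.085)]:print(n,T(u,v,z))
C=[T(*p,.105) for p in[(192,112),(402,152),(356,403),(140,352)]]
c=np.array(C);print(c,c.mean(0),[np.linalg.norm(c[i]-c[(i+1)%4]) for i in range(4)])
# scene check tall top, jar
print("scene tall",at("scene",161,224,.085)); print("jar",at("top",136,189,.1))
m=c.mean(0);
yd=(c[0]+c[3]-c[1]-c[2]);yaw=np.arctan2(-yd[0],yd[1]);xd=c[0]-c[3]+c[1]-c[2];print("yaw from y",yaw,"from x",np.arctan2(xd[1],xd[0]))
# lid free edge corners: solve lid angle
y=np.arctan2(xd[1],xd[0]);
E
```

```text
A [0.5477 0.0509 0.089 ]
B [ 0.5325 -0.0148  0.089 ]
tall [ 0.4474 -0.3159  0.085 ]
flat [ 0.5723 -0.32    0.036 ]
g1 [ 0.4232 -0.2075  0.085 ]
teal [ 0.4029 -0.4164  0.085 ]
g2 [ 0.3312 -0.3174  0.085 ]
[[ 0.7165  0.08    0.105 ]
 [ 0.6785 -0.1371  0.105 ]
 [ 0.4163 -0.0918  0.105 ]
 [ 0.4626  0.1247  0.105 ]] [ 0.5685 -0.006   0.105 ] [np.float64(0.22042148387928964), np.float64(0.2661420053200265), np.float64(0.22136003448165326), np.float64(0.2577681626786784)]
scene tall [ 0.4517 -0.3069  0.085 ]
jar [0.4311 0.4425 0.1   ]
yaw from y -0.1919574406155151 from x -0.17267615633627323
```

```bash
cat >> h.py <<'E'
from scipy.spatial.transform import Rotation as R
np.set_printoptions(precision=4,suppress=True)
def go(p,yaw,tilt=0):
    """shift (tool axes) and turn to TCP p, tool down, tool y at yaw"""
    s=env.state();M=s["ee_rot"];c,n=np.cos(yaw),np.sin(yaw)
    T=np.array([[-n,c,0],[c,n,0],[0,0,-1.]]) 
    print("t",s["time"],"tcp",s["tool_pos"],"shift",M.T@(np.array(p)-s["tool_pos"]),"turn",R.from_matrix(M.T@T).as_rotvec(),"f",s["contact_force"],s["opening"],s["grip_force"])
E
python3 -m crank '[[0.087,[0,0,-0.04],[0,0,0]],[0.087,[0,0,-0.04],[0,0,0]],[0.087,[0,0,-0.04],[0,0,0]],[0.087,[0,0,-0.04],[0,0,0]],[0.087,[-0.029,-0.026,0],[0,0,0]],[0.087,[-0.029,-0.026,0],[0,0,0]],[0.087,[-0.029,-0.026,0],[0,0,0]],[0.087,[-0.029,-0.026,0],[0,0,0]],[0.087,[-0.029,-0.026,0],[0,0,0]],[0.087,[-0.029,-0.026,0],[0,0,0]],[0.087,[-0.029,-0.026,0],[0,0,0]],[0.087,[-0.029,-0.026,0],[0,0,0]],[0.087,[-0.029,-0.026,0],[0,0,0]],[0.087,[-0.029,-0.026,0],[0,0,0]],[0.087,[-0.029,-0.026,0],[0,0,0]],[0.087,[-0.029,-0.026,0],[0,0,0]]]'
python3 -c "
from h import *
go([.447,-.316,.28],.87)"
```

```text
time: 1.7
tool_pos: [0.421, 0.2036, 0.452]
ee_rot: [[-0.961, 0.275, -0.001], [0.275, 0.961, -0.0], [0.001, -0.0, -1.0]]
contact_force: [0.5, -0.7, -0.2]
opening: 0.999
grip_force: 0.0
t 1.7 tcp [0.421  0.2036 0.452 ] shift [-0.1681 -0.4924  0.172 ] turn [-0.0004 -0.0006  0.422 ] f [ 0.4932 -0.6502 -0.2229] 0.9993637295918303 0.0
```

```bash
python3 -m crank '[[0.087,[-0.012,-0.035,0],[0,0,0]],[0.087,[-0.012,-0.035,0],[0,0,0]],[0.087,[-0.012,-0.035,0],[0,0,0]],[0.087,[-0.012,-0.035,0],[0,0,0]],[0.087,[-0.012,-0.035,0],[0,0,0]],[0.087,[-0.012,-0.035,0],[0,0,0]],[0.087,[-0.012,-0.035,0],[0,0,0]],[0.087,[-0.012,-0.035,0],[0,0,0]],[0.087,[-0.012,-0.035,0],[0,0,0]],[0.087,[-0.012,-0.035,0],[0,0,0]],[0.087,[-0.012,-0.035,0],[0,0,0]],[0.087,[-0.012,-0.035,0],[0,0,0]],[0.087,[-0.012,-0.035,0],[0,0,0]],[0.087,[-0.012,-0.035,0],[0,0,0]],[0.087,[0,0,0.035],[0,0,0.084]],[0.087,[0,0,0.035],[0,0,0.084]],[0.087,[0,0,0.035],[0,0,0.084]],[0.087,[0,0,0.035],[0,0,0.084]],[0.087,[0,0,0.03],[0,0,0.084]],[0.087,[0,0,0],[0,0,0]]]'
python3 -c "
from h import *
import cv2
go([.447,-.316,.28],.87)
c=cams.get_calibration('wrist');im=cams.camera('wrist');cv2.imwrite('pics/w1.png',im)
import pickle;pickle.dump(c,open('w1.pkl','wb'));print(c)
K=c['camera_matrix'];E=c['extrinsics']
q=E[:3,:3].T@(np.array([.447,-.316,.085])-E[:3,3]);a,b=q[0]/-q[2],-q[1]/-q[2];r=np.hypot(a,b);k=np.arctan(r)/r*K[0,0];print(K[0,2]+a*k,K[1,2]+b*k)
"
```

```text
time: 3.7
tool_pos: [0.4452, -0.3101, 0.2779]
ee_rot: [[-0.766, 0.643, -0.008], [0.643, 0.766, 0.008], [0.011, 0.001, -1.0]]
contact_force: [-0.9, -0.3, -0.1]
opening: 0.995
grip_force: 0.0
t 3.7 tcp [ 0.4452 -0.3101  0.2779] shift [-0.0051 -0.0034 -0.0021] turn [ 0.0013 -0.011   0.0019] f [-0.9119 -0.2782 -0.0521] 0.9952995006446417 0.0
{'camera_matrix': array([[297.3186,   0.    , 255.7842],
       [  0.    , 297.3186, 197.0972],
       [  0.    ,   0.    ,   1.    ]]), 'extrinsics': array([[ 0.6433, -0.742 , -0.1888,  0.3926],
       [ 0.7656,  0.6241,  0.1559, -0.2646],
       [ 0.0022, -0.2449,  0.9696,  0.3711],
       [ 0.    ,  0.    ,  0.    ,  1.    ]])}
250.8188153875069 199.50054366343454
```

View pics/w1.png

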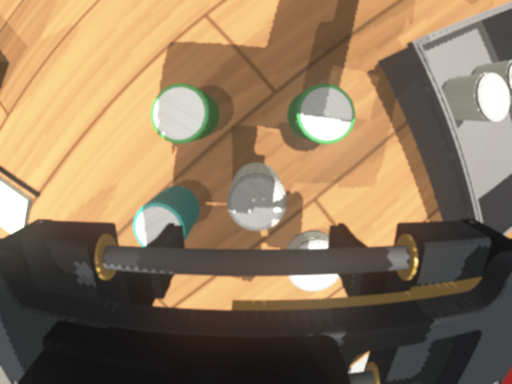

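```bash
python3 - <<'E'
import cv2
t=cv2.imread("pics/w1.png")[140:260,200:340]
cv2.imwrite("pics/w1c.png",cv2.resize(t,None,fx=4,fy=4,interpolation=cv2.INTER_CUBIC))
E
```

```text
(no output)
```

View pics/w1c.png

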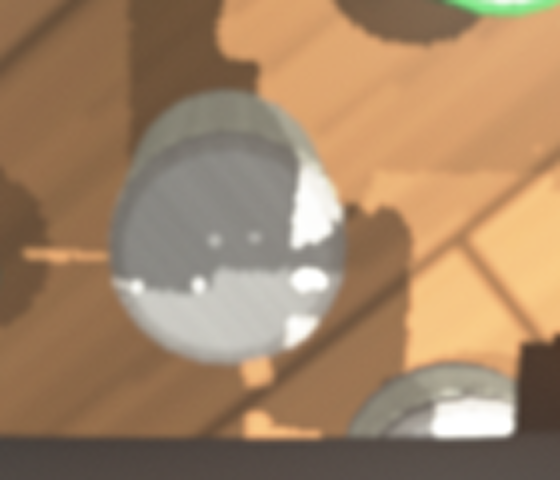

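```bash
python3 - <<'E'
from h import *
import pickle
c=pickle.load(open('w1.pkl','rb'));p=at('wrist',257,201.7,.085,c);print(p)
go([p[0],p[1],.115],.87)
E
```

```text
[ 0.4527 -0.3128  0.085 ]
t 3.75 tcp [ 0.4464 -0.3113  0.2804] shift [-0.0067  0.0028  0.1654] turn [ 0.0006 -0.0057  0.0036] f [-0.6838  0.0074  0.0461] 0.9971628945852736 0.0
```

```bash
python3 -m crank '[[0.087,[-0.0055,0.002,0.02],[0,0,0]],[0.087,[0,0,0.025],[0,0,0]],[0.087,[0,0,0.025],[0,0,0]],[0.087,[0,0,0.025],[0,0,0]],[0.087,[0,0,0.025],[0,0,0]],[0.087,[0,0,0.02],[0,0,0]],[0.087,[0,0,0.015],[0,0,0]],[0.087,[0,0,0.01],[0,0,0]],[0.087,[0,0,0],[0,0,0]],[0.05,[0,0,0],[0,0,0]],[0.05,[0,0,0],[0,0,0]],[0.05,[0,0,0],[0,0,0]],[0.05,[0,0,0],[0,0,0]],[0.05,[0,0,0],[0,0,0]],[0.05,[0,0,0],[0,0,0]]]'
```

```text
time: 5.25
tool_pos: [0.453, -0.3145, 0.1178]
ee_rot: [[-0.766, 0.643, 0.001], [0.643, 0.766, -0.001], [-0.001, -0.0, -1.0]]
contact_force: [-0.6, 0.1, 4.5]
opening: 0.681
grip_force: 30.0
```

```bash
python3 -m crank '[[0.05,[0,0,-0.015],[0,0,0]],[0.05,[0,0,-0.03],[0,0,0]],[0.05,[0,0,-0.03],[0,0,0]],[0.05,[0,0,-0.03],[0,0,0]],[0.05,[0,0,-0.03],[0,0,0]],[0.05,[0,0,-0.03],[0,0,0]],[0.05,[0.004,0.024,0],[0,0,0]],[0.05,[0.005,0.033,0],[0,0,0]],[0.05,[0.005,0.033,0],[0,0,0]],[0.05,[0.005,0.033,0],[0,0,0]],[0.05,[0.005,0.033,0],[0,0,0]],[0.05,[0.005,0.033,0],[0,0,0]],[0.05,[0.005,0.033,0],[0,0,0]],[0.05,[0.005,0.033,0],[0,0,0]],[0.05,[0.005,0.033,0],[0,0,-0.104]],[0.05,[0.004,0.025,0],[0,0,-0.104]],[0.05,[0.002,0.017,0],[0,0,-0.104]],[0.05,[0,0.008,0],[0,0,-0.104]],[0.05,[0,0,0],[0,0,-0.104]],[0.05,[0,0,0],[0,0,0]]]'
python3 -c "
from h import *
import cv2
go([.629,-.027,.3],1.39)
for n in ['wrist','top']:
  im=cams.camera(n);cv2.imwrite('pics/p1%s.png'%n,im)
a=cv2.imread('pics/p1wrist.png');t=cv2.resize(cv2.imread('pics/p1top.png')[70:230,180:340],(384,384),interpolation=2)
b=np.hstack([a,t]);cv2.imwrite('pics/p1.png',cv2.resize(b,None,fx=.89,fy=.89))
import pickle;pickle.dump(cams.get_calibration('wrist'),open('w2.pkl','wb'))
"
```

```text
time: 7.25
tool_pos: [0.6237, -0.0184, 0.281]
ee_rot: [[-0.984, 0.177, -0.003], [0.177, 0.984, 0.001], [0.003, 0.0, -1.0]]
contact_force: [-0.6, -0.2, -3.0]
opening: 0.681
grip_force: 30.0
t 7.25 tcp [ 0.6237 -0.0184  0.281 ] shift [-0.0067 -0.0076 -0.019 ] turn [ 0.0002 -0.0027  0.0027] f [-0.6299 -0.1641 -3.0125] 0.6805210181749382 29.987270976416767
```

View pics/p1.png

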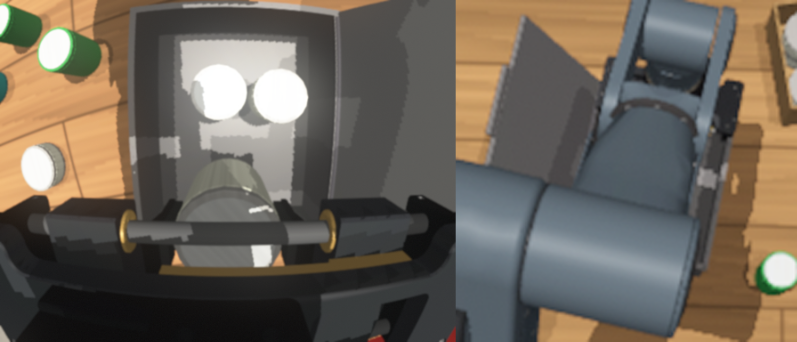

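```bash
python3 - <<'E'
from h import *
import pickle
c=pickle.load(open('w2.pkl','rb'))
for u,v,z in [(218,91,.089),(280,96,.089),(133,10,.105),(337,10,.105),(133,200,.105),(342,190,.105)]:print(at('wrist',u/.89,v/.89,z,c))
go([.629,-.027,.123],1.39)
E
```

```text
[ 0.5362 -0.0117  0.089 ]
[0.5524 0.053  0.089 ]
[ 0.4274 -0.084   0.105 ]
[0.464  0.1325 0.105 ]
[ 0.634  -0.1279  0.105 ]
[0.6654 0.1077 0.105 ]
t 7.35 tcp [ 0.6238 -0.019   0.2814] shift [-0.0069 -0.007   0.1584] turn [ 0.0001 -0.002  -0.0002] f [-0.2878 -0.1232 -2.3674] 0.6819331866032007 29.988423376344144
```

```bash
python3 -m crank '[[0.05,[-0.007,-0.007,0.01],[0,0,0]],[0.05,[0,0,0.02],[0,0,0]],[0.05,[0,0,0.025],[0,0,0]],[0.05,[0,0,0.025],[0,0,0]],[0.05,[0,0,0.025],[0,0,0]],[0.05,[0,0,0.02],[0,0,0]],[0.05,[0,0,0.015],[0,0,0]],[0.05,[0,0,0.01],[0,0,0]],[0.05,[0,0,0.004],[0,0,0]],[0.05,[0,0,0.002],[0,0,0]],[0.05,[0,0,0],[0,0,0]],[0.05,[0,0,0],[0,0,0]]]'
```

```text
time: 8.55
tool_pos: [0.6306, -0.0273, 0.1272]
ee_rot: [[-0.984, 0.178, 0.002], [0.178, 0.984, -0.0], [-0.002, -0.0, -1.0]]
contact_force: [0.1, -0.3, -2.5]
opening: 0.685
grip_force: 30.0
```

```bash
python3 -m crank '[[0.05,[0,0,0.002],[0,0,0]],[0.05,[0,0,0.001],[0,0,0]],[0.05,[0,0,0.001],[0,0,0]],[0.05,[0,0,0.001],[0,0,0]],[0.05,[0,0,0],[0,0,0]],[0.05,[0,0,0],[0,0,0]]]'
```

```text
time: 9.15
tool_pos: [0.63, -0.0272, 0.1219]
ee_rot: [[-0.984, 0.178, 0.0], [0.178, 0.984, -0.0], [-0.0, -0.0, -1.0]]
contact_force: [-1.6, 1.9, 4.8]
opening: 0.686
grip_force: 30.0
```

```bash
python3 -m crank '[[0.07,[0,0,0],[0,0,0]],[0.087,[0,0,0],[0,0,0]],[0.087,[0,0,0],[0,0,0]],[0.087,[0,0,0],[0,0,0]],[0.087,[0,0,-0.005],[0,0,0]],[0.087,[0,0,-0.02],[0,0,0]],[0.087,[0,0,-0.03],[0,0,0]],[0.087,[0,0,-0.03],[0,0,0]],[0.087,[0,0,-0.03],[0,0,0]],[0.087,[0,0,-0.03],[0,0,0]],[0.087,[0,0,-0.03],[0,0,0]],[0.087,[0,0,-0.03],[0,0,0]],[0.087,[0,0,-0.03],[0,0,0]],[0.087,[0,0,-0.03],[0,0,0]],[0.087,[0,0,-0.03],[0,0,0]],[0.02,[0,0,0],[0,0,0]],[0.0,[0,0,0],[0,0,0]]]'
python3 - <<'E'
from h import *
import cv2
a=cams.camera('scene')[110:300,200:400]
b=cams.camera('wrist')
cv2.imwrite('pics/p2.png',np.hstack([cv2.resize(a,(400,380),interpolation=2),cv2.resize(b,(400,380))]))
# lid: estimate angle from top0 free-edge corners and tab
C=np.array([.570,-.003,0]);y=-.18;X=np.array([np.cos(y),np.sin(y),0]);Y=np.array([-np.sin(y),np.cos(y),0])
c=cams.get_calibration('top');K=c['camera_matrix'];E=c['extrinsics']
def pj(p):
    q=E[:3,:3].T@(p-E[:3,3]);return np.array([K[0,2]-K[0,0]*q[0]/q[2],K[1,2]+K[0,0]*q[1]/q[2]])
print("hinge",C+.11*Y)
for th in np.arange(1.6,2.15,.1):
    f=lambda r,x:(pj(C+[0,0,.105]+Y*(.110-r*np.cos(th))+X*x+r*np.sin(th)*np.array([0,0,1]))-[190,75])*3.3
    print(round(th,2),f(.224,.132),f(.224,-.132),f(.238,.05),f(.238,-.05))
go([.63,-.027,.42],1.39)
E
```

```text
time: 10.85
tool_pos: [0.6299, -0.0272, 0.417]
ee_rot: [[-0.984, 0.178, 0.002], [0.178, 0.984, -0.0], [-0.002, -0.0, -1.0]]
contact_force: [-0.7, 0.7, -0.4]
opening: 0.9
grip_force: 0.0
hinge [0.5897 0.1052 0.    ]
1.6 [176.8125  15.6219] [111.1696 303.2756] [155.7098  96.4863] [130.5436 206.5894]
1.7 [152.0378  11.6391] [ 85.5376 298.5067] [128.8112  91.9706] [103.2922 201.7506]
1.8 [127.8614   8.8222] [ 60.6555 294.4287] [102.6215  88.5718] [ 76.8126 197.834 ]
1.9 [104.6424   7.2006] [ 36.8959 291.0958] [77.5397 86.329 ] [ 51.5095 194.8891]
2.0 [82.7114  6.7787] [ 14.5987 288.5457] [53.9311 85.256 ] [ 27.7521 192.9439]
2.1 [62.3629  7.5372] [ -5.937 286.799] [32.1175 85.342 ] [  5.8641 192.0044]
t 10.95 tcp [ 0.6293 -0.0271  0.4149] shift [-0.0007  0.0002 -0.0051] turn [ 0.0001 -0.0028  0.002 ] f [-0.6392 -0.0712 -0.1983] 0.8086838232531754 0.0
```

View pics/p2.png

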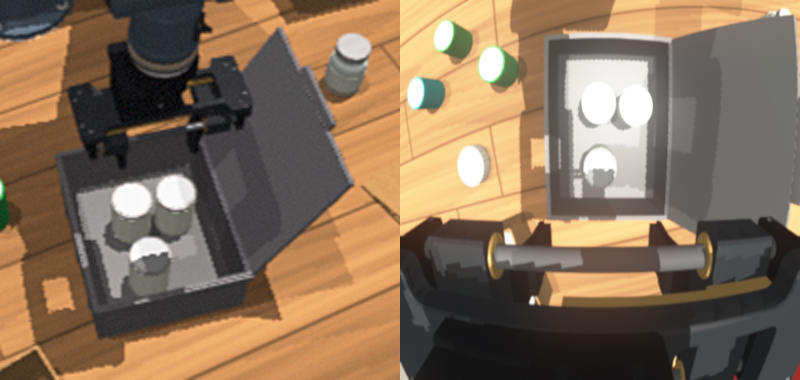

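All three tins stand upright (wrist view: ~(598,103), (634,105), (600,165)); the lid is at about 2.04 rad. Next I go behind the lid with closed fingers.

```bash
python3 -m crank '[[0,[0,0,-0.03],[0,0,0]],[0,[0,0,0],[0,0,0]],[0,[0,0,0],[0,0,0]],[0,[0.008,0.02,0],[0,0,0]],[0,[0.008,0.035,0],[0,0,0]],[0,[0.008,0.035,0],[0,0,0]],[0,[0.008,0.035,0],[0,0,0]],[0,[0.008,0.035,0],[0,0,0]],[0,[0.008,0.035,0],[0,0,0]],[0,[0.008,0.035,0],[0,0,0]],[0,[0.008,0.035,0],[0,0,0]],[0,[0,0.015,0],[0,0,0]],[0,[0,0,0],[0,0,0]]]'
python3 - <<'E'
from h import *
import cv2
a=cams.camera('scene')[70:260,220:420]
b=cams.camera('top')[60:210,180:340]
cv2.imwrite('pics/p3.png',np.hstack([cv2.resize(a,(400,380),interpolation=2),cv2.resize(b,(400,380),interpolation=2)]))
go([.617,.257,.36],1.39)
E
```

```text
time: 12.25
tool_pos: [0.6164, 0.2613, 0.4442]
ee_rot: [[-0.985, 0.175, -0.003], [0.175, 0.985, -0.001], [0.003, -0.001, -1.0]]
contact_force: [-0.0, -0.8, -0.4]
opening: 0.008
grip_force: 0.0
t 12.35 tcp [0.6169 0.2588 0.445 ] shift [-0.0006 -0.0015  0.085 ] turn [-0.002  -0.0016  0.0017] f [-0.1182  0.1061 -0.2919] 0.007162630396988043 0.0
```

View pics/p3.png

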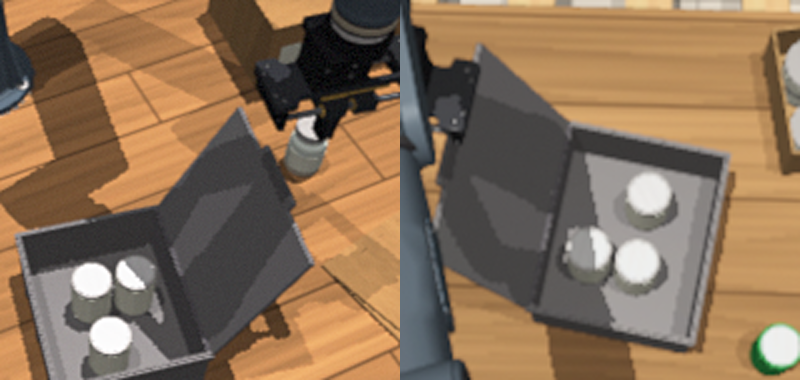

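```bash
python3 -m crank '[[0,[0,0.01,0.015],[0,0,0]],[0,[0,0,0.03],[0,0,0]],[0,[0,0,0.025],[0,0,0]],[0,[0,0,0.015],[0,0,0]],[0,[0,0,0],[0,0,0]],[0,[0,-0.015,0],[0,0,0]],[0,[0,-0.015,0],[0,0,0]],[0,[0,-0.015,0],[0,0,0]],[0,[0,-0.015,0],[0,0,0]],[0,[0,-0.015,-0.002],[0,0,0]],[0,[0,-0.015,-0.003],[0,0,0]]]'
```

```text
time: 13.45
tool_pos: [0.6037, 0.1807, 0.3698]
ee_rot: [[-0.984, 0.178, 0.008], [0.178, 0.984, 0.004], [-0.007, 0.005, -1.0]]
contact_force: [0.9, 3.0, 5.0]
opening: 0.008
grip_force: 2.4
```

```bash
python3 -m crank '[[0,[0,-0.014,0],[0,0,0]],[0,[0,-0.014,0],[0,0,0]],[0,[0,-0.014,0],[0,0,0]],[0,[0,-0.014,0],[0,0,0]],[0,[0,-0.014,0.002],[0,0,0]],[0,[0,-0.014,0.002],[0,0,0]],[0,[0,-0.014,0.002],[0,0,0]],[0,[0,-0.014,0.002],[0,0,0]],[0,[0,-0.014,0.002],[0,0,0]],[0,[0,-0.011,0.006],[0,0,0]],[0,[0,-0.011,0.006],[0,0,0]],[0,[0,-0.011,0.007],[0,0,0]],[0,[0,0,0],[0,0,0]]]'
python3 - <<'E'
from h import *
import cv2
a=cams.camera('scene')[70:270,200:420]
b=cams.camera('wrist')
cv2.imwrite('pics/p4.png',np.hstack([cv2.resize(a,(400,380),interpolation=2),cv2.resize(b,(400,380))]))
d=env.state()['tool_pos']-[.570,-.004,.07];print("crate y",d[0]*.179+d[1]*.984,"x",d[0]*.984-d[1]*.179,"ztip",d[2])
E
```

```text
time: 14.75
tool_pos: [0.5736, 0.0228, 0.3359]
ee_rot: [[-0.984, 0.179, -0.003], [0.179, 0.984, -0.001], [0.002, -0.001, -1.0]]
contact_force: [0.1, 0.3, -0.7]
opening: -0.0
grip_force: 0.0
crate y 0.028252695250459477 x -0.0010452423240927362 ztip 0.26662025198761397
```

View pics/p4.png

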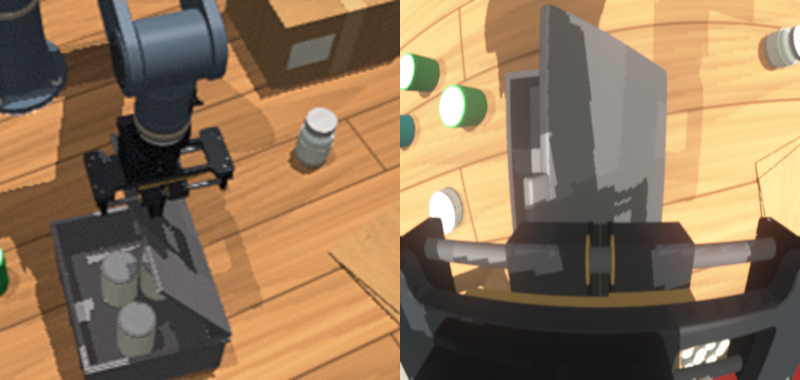

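```bash
python3 -m crank '[[0,[0,-0.011,0.006],[0,0,0]],[0,[0,-0.011,0.006],[0,0,0]],[0,[0,-0.011,0.006],[0,0,0]],[0,[0,-0.008,0.01],[0,0,0]],[0,[0,-0.008,0.01],[0,0,0]],[0,[0,-0.008,0.01],[0,0,0]],[0,[0,-0.008,0.01],[0,0,0]],[0,[0,-0.008,0.01],[0,0,0]],[0,[0,-0.007,0.01],[0,0,0]],[0,[0,-0.003,0.013],[0,0,0]],[0,[0,-0.003,0.013],[0,0,0]],[0,[0,-0.003,0.013],[0,0,0]],[0,[0,-0.003,0.012],[0,0,0]],[0,[0,-0.003,0.01],[0,0,0]],[0,[0,0,0.006],[0,0,0]],[0,[0,0,0.003],[0,0,0]],[0,[0,0,0],[0,0,0]]]'
```

```text
time: 16.55
tool_pos: [0.5572, -0.0688, 0.1888]
ee_rot: [[-0.984, 0.178, -0.001], [0.178, 0.984, 0.0], [0.001, 0.0, -1.0]]
contact_force: [0.0, 0.1, -0.9]
opening: 0.008
grip_force: 0.0
```

Tip is at 0.119 m; press down to 0.113 and a touch more.

```bash
python3 -m crank '[[0,[0,0,0.002],[0,0,0]],[0,[0,0,0.002],[0,0,0]],[0,[0,0,0.002],[0,0,0]],[0,[0,0,0.001],[0,0,0]],[0,[0,0,0],[0,0,0]],[0,[0,0,0],[0,0,0]]]'
```

```text
time: 17.15
tool_pos: [0.5576, -0.069, 0.1835]
ee_rot: [[-0.984, 0.178, 0.001], [0.178, 0.984, -0.001], [-0.001, -0.0, -1.0]]
contact_force: [-1.4, -0.3, 7.7]
opening: 0.005
grip_force: 3.9
```

```bash
python3 -m crank '[[0,[0,0,0.001],[0,0,0]],[0,[0,0,0],[0,0,0]],[0,[0,0,0],[0,0,0]]]'; python3 -m crank '[[0,[0,0,-0.01],[0,0,0]],[0,[0,0,-0.03],[0,0,0]],[0,[0,0,-0.03],[0,0,0]],[0,[0,0,-0.03],[0,0,0]],[0,[0,0,-0.03],[0,0,0]],[0,[0,0,-0.03],[0,0,0]],[0,[0,0,0],[0,0,0]],[0,[0,0,0],[0,0,0]],[0,[0,0,0],[0,0,0]]]'
python3 - <<'E'
from h import *
import cv2
a=cams.camera('scene')[90:300,100:400]
b=cams.camera('wrist')
cv2.imwrite('pics/p5.png',np.hstack([cv2.resize(a,(400,300),interpolation=2),cv2.resize(b,(400,300))]))
E
```

```text
time: 17.45
tool_pos: [0.5576, -0.069, 0.1835]
ee_rot: [[-0.984, 0.177, 0.001], [0.177, 0.984, -0.001], [-0.001, -0.0, -1.0]]
contact_force: [-3.2, 0.5, 13.3]
opening: 0.003
grip_force: 6.8
time: 18.35
tool_pos: [0.5566, -0.0687, 0.34]
ee_rot: [[-0.984, 0.178, -0.003], [0.178, 0.984, 0.001], [0.003, 0.0, -1.0]]
contact_force: [-0.2, 0.4, -0.3]
opening: 0.006
grip_force: 0.0
```

View pics/p5.png

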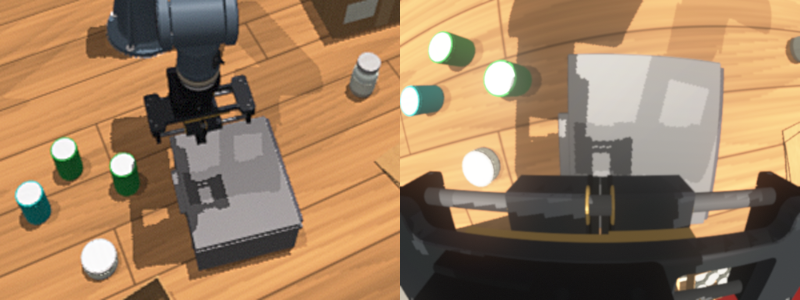

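The lid lies level on the rim, the flat tin and the jar look unmoved, and the robot is clear of everything.

```bash
python3 -c "
from bench import env
print(env.sign_off())"
```

```text
the job is handed in; nothing more can be done
None
```

The tall tin was set down upright in the crate beside the other two and the lid swung shut; the job was handed in at about 18 s with the arm clear (no verdict came back; tins not visible once the lid was shut, flat tin and jar look unmoved).

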